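# Show the silver medal to the inspection camera

### The job

Draw the silver medal that stands in the rack up out of its slot and hold it up in the air to the inspection camera: its middle 12 cm in front of the lens glass and centred in view, enamelled side to the lens and squarely face-on (the camera looks down at a slant, so lean the medal back to match), with the edge that was uppermost in the rack still uppermost. Finish there, still gripping the medal and keeping it quite still, without putting it down. Leave the other two medals standing in the rack and the jars where they are, and do not touch the camera.

Things in the scene. Friction and masses are not known exactly. Their poses are not given: they have to be found in the camera images.
- silver_medal: Silver octagonal medal, 90 mm across flats, 8 mm thick, about 0.2 kg, loose, enamelled picture on one side only. Stands on edge in one of the three rack slots (which one varies), top edge level, 102 mm above the bench. Origin: middle of the plain back. Own z: out of the enamelled face (at z = 8 mm); own -y points up in the rack. Grip the upper rim from above, a finger on either face.
- silver_medal_center (a point): Middle of the silver medal, half way through its thickness, 45 mm below the top edge; same axes as the medal.
- gold_medal: Gold-coloured medal of the same size and shape in another slot; same axes and origin. Stays standing.
- bronze_medal: Bronze (reddish copper) coloured medal of the same size and shape in the remaining slot; same axes and origin. Stays standing.
- medal_rack: Fixed grey rack, 110 x 186 mm, base 12 mm thick, origin middle of underside. Slots at y = -64, 0, +64 mm, each along x between two black ribs 11 mm apart, 5 mm thick, 40 mm above the bench. Medals stand on the base, enamel towards the rack's +y, free above 40 mm, 53 mm of air between neighbours. Steel side bars at x = -49 and +49 mm, 35 mm high.
- camera_head: Blue fixed camera head, black lens barrel (38 mm diameter) in front. Origin: centre of the lens front glass, 215 mm above the bench. Looks along its own -x, towards the robot's side, 0.35 rad (20 degrees) down from level; y level, z up in its picture. (-0.12, 0, 0) is 12 cm ahead in mid view. Body reaches 92 mm behind the glass, 23 mm to each side, 27 mm above its axis.
- camera_stand: Fixed stand of the camera: steel disc 70 mm across and 12 mm high on the bench, with a post of 16 mm diameter 210 mm high. Origin: middle of the disc's underside; the lens glass is 52 mm in front (own -x) and 215 mm up.
- green_jar: Green jar with black cap, 38 mm diameter, 42 mm high, loose, a bystander; origin at the middle of its underside.
- yellow_jar: Yellow jar with white cap, 38 mm diameter, 42 mm high, loose, a bystander; origin at the middle of its underside.

How it is judged:
On the way:
1. the silver medal is drawn up clear of the rack in the fingers (z of silver_medal_center in the frame of medal_rack above 0.11 m and contact force between silver_medal and the fingers above 1 N and contact force between silver_medal and medal_rack below 0.05 N), for 0.1 s.
At the end, for the whole second after the job is handed in: The silver medal, in the fingers, touching nothing else, is still; its middle 105-135 mm before the lens and within 12 mm of its axis; enamel to the lens, square within 10 degrees, top edge up within 15. Gold and bronze medals stand in the rack; they and the jars are within 20 mm of their starts (x of silver_medal_center in the frame of camera_head between -0.135 and -0.105 m and y of silver_medal_center in the frame of camera_head between -0.012 and 0.012 m and z of silver_medal_center in the frame of camera_head between -0.012 and 0.012 m and angle between the z axis of silver_medal and the x axis of camera_head, either way round below 0.17 rad and z of camera_head in the frame of silver_medal above 0.05 m and angle between the y axis of silver_medal and the z axis of camera_head, either way round below 0.26 rad and angle between silver_medal's own y axis and vertical above 2 rad and contact force between silver_medal and the fingers above 1 N and linear speed of silver_medal below 0.02 m/s and angular speed of silver_medal below 0.15 rad/s and contact force between silver_medal and medal_rack below 0.05 N and contact force between silver_medal and camera_stand below 0.05 N and contact force between silver_medal and gold_medal below 0.05 N and contact force between silver_medal and bronze_medal below 0.05 N and contact force between silver_medal and green_jar below 0.05 N and contact force between silver_medal and yellow_jar below 0.05 N and distance of each of gold_medal, bronze_medal, green_jar, yellow_jar from where it was at the start of the episode below 0.02 m and angle between gold_medal's own z axis and vertical between 1.35 and 1.8 rad and angle between bronze_medal's own z axis and vertical between 1.35 and 1.8 rad and angle between each of green_jar, yellow_jar's own z axis and vertical below 0.2 rad); the arm keeps its last pose, push and grip.
It fails at once if the camera or its stand is touched (contact force between camera_stand and anything else above 0.5 N).
It fails at once if the gold medal is pulled up or pushed about in the rack (distance of gold_medal from where it was at the start of the episode above 0.02 m).
It fails at once if the bronze medal is pulled up or pushed about in the rack (distance of bronze_medal from where it was at the start of the episode above 0.02 m).
It also fails if it takes over 35 s, if anything falls off the work surface, if the arm or the gripper's body presses on something with over 40 N, if the wrist force passes 120 N, or if a joint passes its speed limit or range.

### The arm

A 6-joint arm with a two-finger parallel gripper is mounted at the origin on a cart in front of the work surface, level with it; the furniture and walls round the work are solid. World frame = base frame: x ahead of the robot, y to its left, z up, the work surface at z = 0. Lengths are in m, angles in rad, forces in N, time in s.
With the tool pointing down it reaches from about 0.35 to 0.85 m from the base axis. Payload 8.1 kg.
Tool frame: the origin (TCP) lies at the centre of the arm's flange, where the gripper is bolted on; the fingertips stand 186 mm ahead of it and the grasp point (between the pads) lies 167 mm ahead of it; z points along the fingers, y is the line along which they close (so a half turn about z gives the same grasp; the last joint's range is limited). The gripper opens to 93 mm and grips with 3 to 60 N. Pads are 15 mm wide; open, the fingers measure 128 mm over their backs; the gripper's body (75 mm by 188 mm) begins 65 mm behind the grasp point.
Start: joints at [1.159, 0.13, 1.488, -0, 1.523, -0.085], TCP at [0.193, 0.568, 0.405] pointing down, gripper open.
Joint ranges: [-2.96, 2.96], [-0.89, 2.26], [0.02, 2.5], [-1.34, 4.48], [0, 2.73], [-2.66, 2.66]. Speed limits (rad/s): [2.39, 2.39, 2.79, 3.14, 3.14, 3.14].

### API

Orientations are given as a rotation vector (axis times angle).
In Python, from plant import read_state, read_camera, camera_params, robot gives the robot as it stands.
- The arm moves only by the tool carry_out, never from a script. Its argument "targets" is a list of rows, each an object of numbers: "hand": the opening in per cent of the stroke, from 0 (shut) to 100 (fully open); "x", "y", "z": the shift along the tool's x, y, z in m; "ax", "ay", "az": the turn, a rotation vector about the tool's x, y, z in rad. In form: [{"hand": .., "x": .., "y": .., "z": .., "ax": .., "ay": .., "az": ..}, ...]. A call has 1 to 8 rows; each row is the pose to reach, as a shift and turn from the pose commanded when the call began, along the tool's axes at that moment; what a row does not reach only later rows make up. A row lasts 1/8 s, in which the tool goes at most 62.5 mm and 10.7 degrees, less where a joint would pass 70% of its speed; a pose out of reach is approached as far as the arm can. A call with a gripper value outside its range is refused whole. The fingers move at their own pace and stop on an object; "newtons" is the grip in N (left out, the last holds). Time passes only in rows, so rows that repeat a pose let the fingers close. It gives the time, the measured TCP pose, the force, the opening and the grip force at its end, in the units of the state.
- read_state(): the state, without advancing time (a new reading comes with each control period).
- read_camera(name): name is "scene" or "side" or "wrist"; returns (picture, depth): 384x512x3 uint8, blue, green, red; 384x512 float32, m along the optical axis (not along the pixel's ray), 0 where there is no reading.
- camera_params(name): a dict with "fx", "fy", "cx", "cy" (pixels), "position" and "rotation" of the camera in the world. Camera axes: x right, y up, looking along -z (the intrinsics and any distortion apply to the point x, -y, -z); pixel columns grow to the right and rows downward; lengths in m; the calibration is good to about 2 mm. The wrist camera is an equidistant fisheye: a pixel r from the principal point sees the ray r / f radians off the axis. A picture is of the moment at which its call begins: read the wrist's pose just before it. camera_params takes no time and is no camera call; for the wrist camera it gives the pose at the moment of the call.
- robot.close_job(): hands the job in; it is judged then, once.
The state is a dict: "t": time; "q": joint angles; "dq": joint speeds; "joint_torque": joint torques, N m; "tool_pos": TCP position; "orientation": TCP orientation; "force": force on the tool from outside, world axes, zero at the start; "wrist_torque": the same for the moment, N m; "opening": finger opening in m; "gripper_force": force on a finger pad.
Only numpy, scipy, OpenCV 4.12 (cv2) and the standard library are available. Lean on these libraries where they do the work, as an engineer would, in place of code of your own. Each camera call takes 0.05 s, during which the arm holds its last target. There are 200 camera calls.

## Working session

There is one attempt and no reset: what is moved stays moved. The work goes in short steps, Python scripts to look and compute and a tool call to move; the robot and the scene stay as the last step left them, time stands still between calls to the robot, and variables do not carry over. Pictures are saved under pics/ and viewed, at most 10 in all, crops included, and the job is handed in when it is done.

Besides the shell and the picture viewer there is one more tool, called after "Request:" as name(argument=value, ...), one argument or row to a line, values as JSON. carry_out: Moves the arm, as the interface text tells. Its arguments: {"type":"object","properties":{"targets":{"type":"array","items":{"type":"object","properties":{"hand":{"type":"number"},"x":{"type":"number"},"y":{"type":"number"},"z":{"type":"number"},"ax":{"type":"number"},"ay":{"type":"number"},"az":{"type":"number"}}}},"newtons":{"type":"number"}},"required":["targets"]}

```bash
mkdir -p pics; ls; cat > h.py <<'E'
import numpy as np, cv2
from plant import read_state, read_camera, camera_params, robot
from scipy.spatial.transform import Rotation as R
def rot(c):
    r=np.array(c["rotation"]); return r if r.shape==(3,3) else (R.from_rotvec(r).as_matrix() if r.size==3 else R.from_quat(r).as_matrix())
def cloud(name):
    c=camera_params(name); im,d=read_camera(name)
    v,u=np.mgrid[:384,:512]
    P=np.stack([(u-c["cx"])/c["fx"]*d,-(v-c["cy"])/c["fy"]*d,-d],-1)
    W=P@rot(c).T+np.array(c["position"]); W[d==0]=np.nan
    return im,W
E
python3 - <<'E'
from h import *
for n in("scene","side"):
    print(camera_params(n)); im,W=cloud(n); np.savez(n,im=im,W=W)
    cv2.imwrite(f"pics/{n}.png",cv2.resize(im,(768,576)))
print(read_state())
E
```

```text
pics
{'fx': 424.9026164860739, 'fy': 424.9026164860739, 'cx': 254.86198139419622, 'cy': 192.7370389084394, 'position': array([ 0.00325037, -0.77953019,  0.54712806]), 'rotation': array([ 1.07880198, -0.348024  , -0.59274495])}
{'fx': 489.6583596095675, 'fy': 489.6583596095675, 'cx': 260.30053059759643, 'cy': 195.14611637162895, 'position': array([1.17232343, 0.17929461, 0.9532007 ]), 'rotation': array([0.45039834, 0.68934299, 1.89346126])}
{'t': 0.1, 'q': array([ 1.15860361e+00,  1.31079086e-01,  1.48916908e+00, -9.71963026e-06,
        1.52297648e+00, -8.54102235e-02]), 'dq': array([-0.00049118, -0.00183461, -0.00408645, -0.00139936, -0.0004981 ,
        0.00237173]), 'joint_torque': array([ 1.45853170e-03, -5.61331558e+01, -4.93101239e+01,  7.71080889e-02,
        2.87414395e-02,  3.02476359e-06]), 'tool_pos': array([0.19250373, 0.56806702, 0.40379672]), 'orientation': array([-5.10963111e-01, -3.09936271e+00,  2.48803684e-03]), 'force': array([ 0.2747121 , -0.97303861, -0.19177098]), 'wrist_torque': array([-0.00550338, -0.02664123, -0.01107176]), 'gripper_force': 0.0, 'opening': 0.09296268742359999}
```

View pics/scene.png

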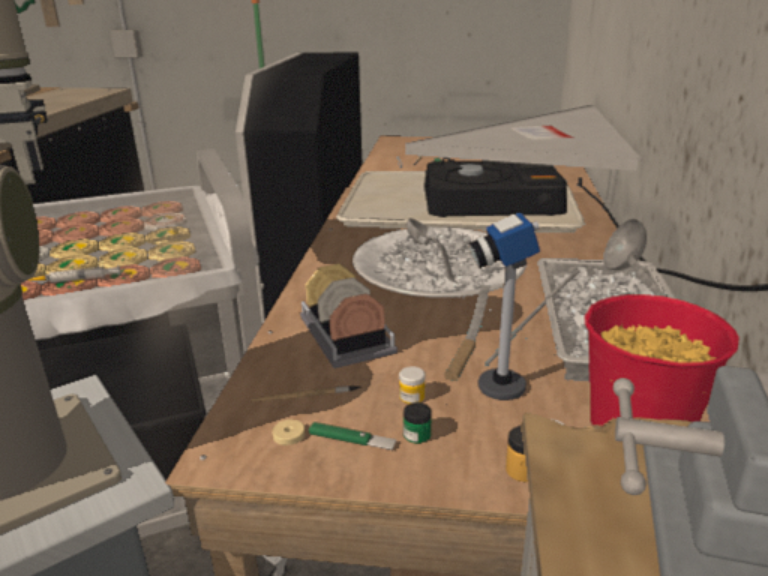

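View pics/side.png

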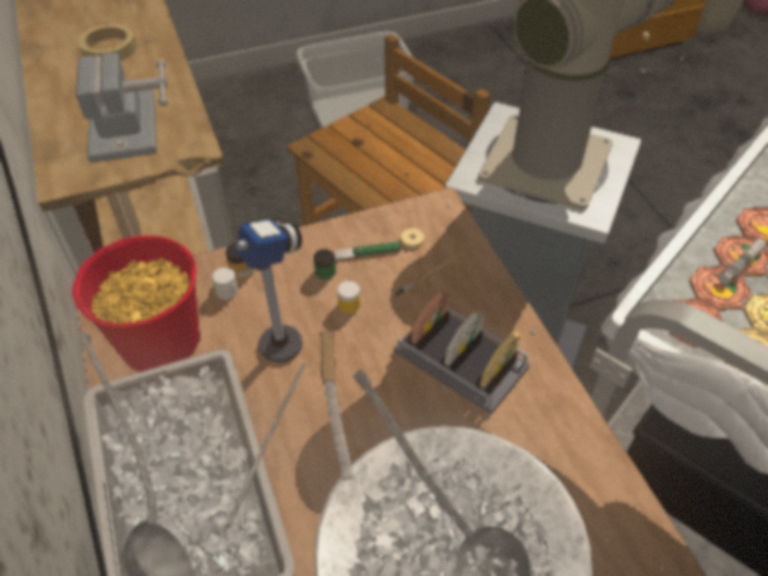

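Scene view: the rack holds gold (330,285), silver in the middle (345,300) and bronze (357,320). The camera head is at (505,245), the yellow jar at (411,385) and the green jar at (417,422). In the side view the enamel shows on the face away from the scene camera, and the stand disc is at (281,345).

```bash
python3 - <<'E'
from h import *
S=np.load("scene.npz");D=np.load("side.npz")
def at(Z,u,v):
    u,v=int(u/1.5),int(v/1.5); return np.round(np.nanmedian(Z["W"][v-1:v+2,u-1:u+2].reshape(-1,3),0),4)
for n,p in dict(gold=(322,275),silv=(335,290),bronze=(357,318),disc=(490,383),head=(520,245),lens=(478,252),yj=(411,374),gj=(417,412)).items(): print(n,at(S,*p))
for n,p in dict(disc=(293,350),headtop=(265,232),lens=(297,237),silv=(465,338),gold=(503,360),br=(430,320)).items(): print("side",n,at(D,*p))
# medals: all points above ribs near the rack, both views
c=at(S,335,290)
for nm,Z in(("scene",S),("side",D)):
    W=Z["W"];im=Z["im"]
    m=(np.hypot(W[...,0]-c[0],W[...,1]-c[1])<0.14)&(W[...,2]>.05)&(W[...,2]<.12)
    n,l,st,ce=cv2.connectedComponentsWithStats(m.astype(np.uint8))
    print(nm,st[1:].tolist())
    P=W[m]; np.save(nm+"_m.npy",P)
    print(P.min(0),P.max(0))
    hsv=cv2.cvtColor(im,cv2.COLOR_BGR2HSV)
    if nm=="scene":
        for k,mm in dict(silver=m&(hsv[...,1]<60),warm=m&(hsv[...,1]>=60)).items():
            Q=W[mm]; ce=np.median(Q,0); u,s,vt=np.linalg.svd(Q-Q.mean(0),full_matrices=False); print(k,len(Q),ce,Q[:,2].max(),"normal",vt[2],s/np.sqrt(len(Q)))
    # blue head
    b=cv2.inRange(hsv,(105,120,40),(130,255,255))>0
    n,l,st,ce=cv2.connectedComponentsWithStats(b.astype(np.uint8)); i=1+st[1:,4].argmax(); Q=W[l==i]; Q=Q[~np.isnan(Q[:,0])]; print("blue",st[i],np.percentile(Q,[2,50,98],axis=0).round(3).tolist())
    # disc / post
    z=W[...,2]; 
crop=lambda im,x,y,w,h:cv2.resize(im[y:y+h,x:x+w],None,fx=4,fy=4,interpolation=cv2.INTER_CUBIC)
a=crop(S["im"],190,160,90,100);b=crop(S["im"],300,135,90,140);a2=crop(D["im"],255,185,110,100)
H=max(a.shape[0],a2.shape[0]);cv2.imwrite("pics/c1.png",np.hstack([a[:H],a2[:H]]))
E
```

```text
gold [0.5161 0.0786 0.0899]
silv [0.5036 0.0173 0.0881]
bronze [ 0.5    -0.05    0.0645]
disc [ 0.5884 -0.2543  0.0136]
head [ 0.5988 -0.2796  0.2356]
lens [ 0.5558 -0.2481  0.2264]
yj [ 0.4874 -0.1977  0.0434]
gj [ 0.437  -0.2708  0.0428]
side disc [ 0.6161 -0.2336  0.0109]
side headtop [ 0.6089 -0.2523  0.2596]
side lens [ 0.5751 -0.2243  0.2293]
side silv [0.5256 0.0168 0.0668]
side gold [0.5353 0.0801 0.0575]
side br [ 0.5145 -0.0459  0.0666]
scene [[203, 176, 53, 46, 1486]]
[ 0.45518472 -0.06223966  0.05000443] [0.57764628 0.09111584 0.10497552]
silver 419 [0.50658706 0.01533478 0.07971811] 0.10497552187013154 normal [-0.18489318 -0.9809067  -0.06030382] [0.02394837 0.01154883 0.00652666]
warm 1067 [ 0.507461   -0.04231476  0.07726611] 0.10456994418048549 normal [ 0.15492375  0.02458985 -0.98762036] [0.06149751 0.02358711 0.01410122]
blue [325 142  34  35 616] [[0.574, -0.29, 0.213], [0.595, -0.277, 0.239], [0.62, -0.242, 0.263]]
side [[275, 195, 25, 31, 326], [297, 209, 26, 32, 315], [321, 222, 26, 33, 285]]
[ 0.463042   -0.06058716  0.05006879] [0.58097154 0.09182255 0.1043938 ]
blue [162 150  29  13  94] [[0.594, -0.28, 0.248], [0.619, -0.251, 0.261], [0.632, -0.23, 0.264]]
```

View pics/c1.png

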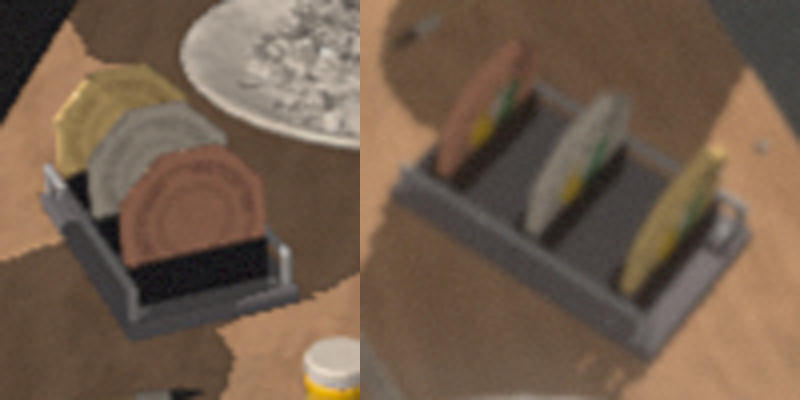

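```bash
python3 - <<'E'
from h import *
S=np.load("scene.npz");D=np.load("side.npz")
R2=np.round
cent=lambda b:(R2(cv2.minAreaRect(b[:,:2].astype(np.float32))[0],4),R2(cv2.minAreaRect(b[:,:2].astype(np.float32))[1],4),cv2.minAreaRect(b[:,:2].astype(np.float32))[2])
for nm,Z in(("scene",S),("side",D)):
    W=Z["W"];hsv=cv2.cvtColor(Z["im"],cv2.COLOR_BGR2HSV); z=W[...,2]
    print("==",nm)
    for k,y0 in(("bronze",-.045),("silver",.015),("gold",.079)):
        d=(W[...,0]-.515)*.19+(W[...,1]-y0)*.98
        m=(abs(d)<.022)&(abs(W[...,0]-.515)<.08)&(z>.048)&(z<.112)
        Q=W[m]; a=np.polyfit(Q[:,0],Q[:,1],1)
        for _ in range(3):
            r=abs(np.polyval(a,Q[:,0])-Q[:,1]); Q=Q[r<.006]; a=np.polyfit(Q[:,0],Q[:,1],1)
        lo,hi=np.percentile(Q,[1,99],axis=0); print(k,len(Q),"yaw",np.arctan(a[0]).round(3),"mid x",((lo+hi)/2)[0].round(4),"y",np.polyval(a,(lo+hi)[0]/2).round(4),"span",(hi-lo).round(3),"ztop",hi[2].round(4))
    near=np.hypot(W[...,0]-.602,W[...,1]+.244)
    m=(near<.05)&(z>.008)&(z<.017)&(hsv[...,2]<110); Q=W[m]; print("disc",len(Q),cent(Q))
    m=(near<.06)&(z>.04)&(z<.17); Q=W[m]; print("post",len(Q),np.median(Q,0).round(4))
    m=(near<.12)&(z>.17)&(z<.3); Q=W[m]
    b=m&(cv2.inRange(hsv,(100,80,30),(130,255,255))>0); dark=m&~b&(hsv[...,2]<70)
    for k,mm in(("blue",b),("dark",dark)):
        Q=W[mm]; print(k,len(Q),np.percentile(Q,[3,50,97],axis=0).round(4).tolist(),cent(Q))
    # post circle : centre along view dir +8 mm
a=cv2.resize(S["im"][135:275,300:390],None,fx=4,fy=4,interpolation=cv2.INTER_CUBIC);b=cv2.resize(D["im"][135:255,140:240],None,fx=4,fy=4,interpolation=cv2.INTER_CUBIC)
o=np.zeros((560,760,3),np.uint8);o[:560,:360]=a;o[:480,360:760]=b;cv2.imwrite("pics/c2.png",o)
E
```

```text
== scene
bronze 685 yaw -0.248 mid x 0.4996 y -0.0489 span [0.086 0.024 0.055] ztop 0.103
silver 439 yaw -0.24 mid x 0.5155 y 0.0134 span [0.084 0.023 0.053] ztop 0.1033
gold 382 yaw -0.243 mid x 0.5294 y 0.076 span [0.082 0.024 0.053] ztop 0.103
disc 365 (array([ 0.5951, -0.2488]), array([0.0625, 0.0982]), 36.501285552978516)
post 414 [ 0.6031 -0.2639  0.1075]
blue 646 [[0.5747, -0.2895, 0.2134], [0.5948, -0.2764, 0.2399], [0.6196, -0.2462, 0.2629]] (array([ 0.6029, -0.2625]), array([0.0432, 0.0571]), 67.37908935546875)
dark 185 [[0.5548, -0.2757, 0.2007], [0.5712, -0.2539, 0.2242], [0.6145, -0.2375, 0.2413]] (array([ 0.5847, -0.2593]), array([0.0188, 0.0742]), 58.699684143066406)
== side
bronze 335 yaw -0.273 mid x 0.5056 y -0.0442 span [0.083 0.027 0.054] ztop 0.1026
silver 322 yaw -0.278 mid x 0.523 y 0.0174 span [0.084 0.027 0.054] ztop 0.1031
gold 289 yaw -0.278 mid x 0.5379 y 0.0794 span [0.083 0.027 0.054] ztop 0.1032
disc 370 (array([ 0.6137, -0.257 ]), array([0.0674, 0.0622]), 35.68745803833008)
post 272 [ 0.6162 -0.2553  0.1094]
blue 438 [[0.596, -0.2799, 0.2257], [0.6242, -0.2465, 0.249], [0.6416, -0.2301, 0.2627]] (array([ 0.6092, -0.2573]), array([0.048, 0.064]), 62.196468353271484)
dark 107 [[0.566, -0.2869, 0.2062], [0.6121, -0.2367, 0.2256], [0.6409, -0.2224, 0.2427]] (array([ 0.5995, -0.251 ]), array([0.0475, 0.0894]), 62.386131286621094)
```

View pics/c2.png

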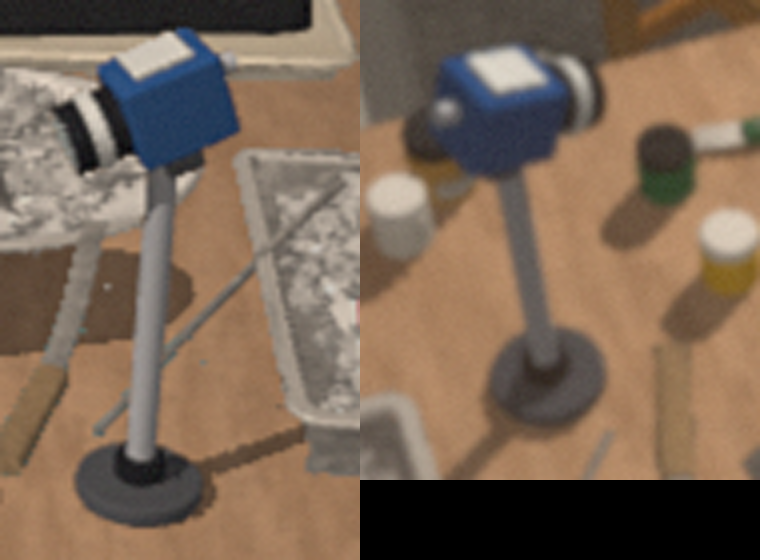

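The crops show the camera head side-on in the scene view (barrel at left, (75,135)) and its top face in the side view (510,65). Silver is in the middle slot, at about (0.519, 0.0155) with yaw -0.25, and the post is near (0.6095, -0.2595). Next: the head's yaw and the first move.

```bash
cat >> h.py <<'E'
def delta(pos,Rt):
    s=read_state(); R0=R.from_rotvec(s["orientation"])
    d=R0.inv().apply(np.array(pos)-s["tool_pos"]); w=(R0.inv()*Rt).as_rotvec()
    print("shift",d.round(4),"turn",w.round(4),"rows",(np.linalg.norm(d)/.0625).round(1),(np.linalg.norm(w)/.187).round(1))
def frame(zt,yt):
    z=np.array(zt)/np.linalg.norm(zt); x=np.cross(yt,z); x/=np.linalg.norm(x); return R.from_matrix(np.c_[x,np.cross(z,x),z])
E
python3 - <<'E'
from h import *
rng=np.random.default_rng(0)
for nm in("scene","side"):
    Z=np.load(nm+".npz");W=Z["W"];hsv=cv2.cvtColor(Z["im"],cv2.COLOR_BGR2HSV)
    m=(np.hypot(W[...,0]-.602,W[...,1]+.25)<.08)&(W[...,2]>.18)&(W[...,2]<.3)
    b=m&(hsv[...,2]>40)&((cv2.inRange(hsv,(100,80,30),(130,255,255))>0)|(W[...,2]>.245))
    Q=W[b]
    for k in range(3):
        best=None
        for _ in range(1500):
            p=Q[rng.choice(len(Q),3,False)]; n=np.cross(p[1]-p[0],p[2]-p[0]); L=np.linalg.norm(n)
            if L<1e-4: continue
            i=abs((Q-p[0])@(n/L))<.002
            if best is None or i.sum()>best.sum(): best=i
        P=Q[best]; c=P.mean(0); n=np.linalg.svd(P-c)[2][2]; n*=np.sign(n[2]) if abs(n[2])>.5 else 1
        print(nm,k,len(P),"c",c.round(4),"n",n.round(3),"horiz angle",np.degrees(np.arctan2(n[1],n[0])).round(1))
        Q=Q[~best]
        if len(Q)<60: break
t=1.32; delta([.519,.0155,.37],frame([0,0,-1],[np.cos(t),np.sin(t),0]))
E
```

```text
scene 0 466 c [ 0.5967 -0.2782  0.2358] n [-0.481 -0.877  0.006] horiz angle -118.7
scene 1 167 c [ 0.5936 -0.2545  0.2558] n [-0.42   0.19   0.887] horiz angle 155.6
scene 2 76 c [ 0.6037 -0.2664  0.2581] n [-0.373  0.176  0.911] horiz angle 154.8
side 0 216 c [ 0.611  -0.254   0.2579] n [-0.188  0.195  0.963] horiz angle 134.0
side 1 184 c [ 0.6224 -0.2404  0.2415] n [-0.476 -0.879 -0.026] horiz angle -118.5
side 2 127 c [ 0.6306 -0.2678  0.2486] n [ 0.823 -0.44   0.359] horiz angle -28.2
shift [-0.4866 -0.4185  0.0344] turn [-0.0016 -0.0002 -0.076 ] rows 10.3 0.4
```

Both side faces of the head give yaw -0.50, lie 46 mm apart and are centred on the post, as they should be. Moving above the rack with the hand at 43 %.

Request:
carry_out(
  targets=[
    {"hand": 43, "x": -0.487, "y": -0.418, "z": 0.034, "az": -0.076},
    {"hand": 43, "x": -0.487, "y": -0.418, "z": 0.034, "az": -0.076},
    {"hand": 43, "x": -0.487, "y": -0.418, "z": 0.034, "az": -0.076},
    {"hand": 43, "x": -0.487, "y": -0.418, "z": 0.034, "az": -0.076},
    {"hand": 43, "x": -0.487, "y": -0.418, "z": 0.034, "az": -0.076},
    {"hand": 43, "x": -0.487, "y": -0.418, "z": 0.034, "az": -0.076},
    {"hand": 43, "x": -0.487, "y": -0.418, "z": 0.034, "az": -0.076},
    {"hand": 43, "x": -0.487, "y": -0.418, "z": 0.034, "az": -0.076},
  ],
)

```text
schema error: expected keys hand, x, y, z, ax, ay, az
```

```bash
python3 - <<'E'
from h import *
t=1.32; delta([.519,.0155,.37],frame([0,0,-1],[np.cos(t),np.sin(t),0])); s=read_state(); print(s["t"],s["q"],s["tool_pos"])
E
```

```text
shift [-0.4866 -0.4185  0.0344] turn [-0.0016 -0.0002 -0.076 ] rows 10.3 0.4
0.1 [ 1.15860361e+00  1.31079086e-01  1.48916908e+00 -9.71963026e-06
  1.52297648e+00 -8.54102235e-02] [0.19250373 0.56806702 0.40379672]
```

Request:
carry_out(
  targets=[
    {"hand": 43, "x": -0.487, "y": -0.418, "z": 0.034, "ax": 0, "ay": 0, "az": -0.076},
    {"hand": 43, "x": -0.487, "y": -0.418, "z": 0.034, "ax": 0, "ay": 0, "az": -0.076},
    {"hand": 43, "x": -0.487, "y": -0.418, "z": 0.034, "ax": 0, "ay": 0, "az": -0.076},
    {"hand": 43, "x": -0.487, "y": -0.418, "z": 0.034, "ax": 0, "ay": 0, "az": -0.076},
    {"hand": 43, "x": -0.487, "y": -0.418, "z": 0.034, "ax": 0, "ay": 0, "az": -0.076},
    {"hand": 43, "x": -0.487, "y": -0.418, "z": 0.034, "ax": 0, "ay": 0, "az": -0.076},
    {"hand": 43, "x": -0.487, "y": -0.418, "z": 0.034, "ax": 0, "ay": 0, "az": -0.076},
    {"hand": 43, "x": -0.487, "y": -0.418, "z": 0.034, "ax": 0, "ay": 0, "az": -0.076},
  ],
)

```text
t: 1.1
tool_pos: [0.4475, 0.1367, 0.3781]
orientation: [0.393, 3.117, 0.0]
force: [0.2, 0.4, 0.5]
opening: 0.0398
gripper_force: 0.0
```

```bash
python3 - <<'E'
from h import *
t=1.32; delta([.519,.0155,.37],frame([0,0,-1],[np.cos(t),np.sin(t),0])); s=read_state(); print(s["t"],s["q"],s["tool_pos"])
E
```

```text
shift [-0.0993 -0.0997  0.008 ] turn [0.0002 0.0001 0.0001] rows 2.3 0.0
1.1 [ 1.86800128e-01 -2.21261352e-01  1.87783920e+00  1.15204680e-04
  1.48486919e+00 -1.13327502e+00] [0.44750849 0.13670956 0.37805807]
```

Request:
carry_out(
  targets=[
    {"hand": 43, "x": -0.099, "y": -0.1, "z": 0.008, "ax": 0, "ay": 0, "az": 0},
    {"hand": 43, "x": -0.099, "y": -0.1, "z": 0.008, "ax": 0, "ay": 0, "az": 0},
    {"hand": 43, "x": -0.099, "y": -0.1, "z": 0.008, "ax": 0, "ay": 0, "az": 0},
    {"hand": 43, "x": -0.099, "y": -0.1, "z": 0.008, "ax": 0, "ay": 0, "az": 0},
  ],
)

```text
t: 1.6
tool_pos: [0.5181, 0.0167, 0.3697]
orientation: [-0.396, -3.115, -0.0]
force: [-0.5, 1.1, 0.5]
opening: 0.04
gripper_force: 0.0
```

```bash
python3 - <<'E'
from h import *
t=1.32; delta([.519,.0155,.37],frame([0,0,-1],[np.cos(t),np.sin(t),0]))
c=camera_params("wrist"); print(c,read_state()["tool_pos"]); im,d=read_camera("wrist"); np.savez("wrist",im=im,d=d,p=c["position"],r=rot(c),k=[c["fx"],c["cx"],c["cy"]])
cv2.imwrite("pics/w.png",cv2.resize(im,(768,576)))
E
```

```text
shift [-0.0012 -0.0009 -0.0003] turn [ 0.     -0.0015 -0.002 ] rows 0.0 0.0
{'fx': 297.3186396354542, 'fy': 297.3186396354542, 'cx': 256.40387553603625, 'cy': 190.00853571900493, 'position': array([0.45598984, 0.03240815, 0.34917195]), 'rotation': array([-0.20062266, -0.15665863,  1.31280298])} [0.51808912 0.01670309 0.36970269]
```

View pics/w.png

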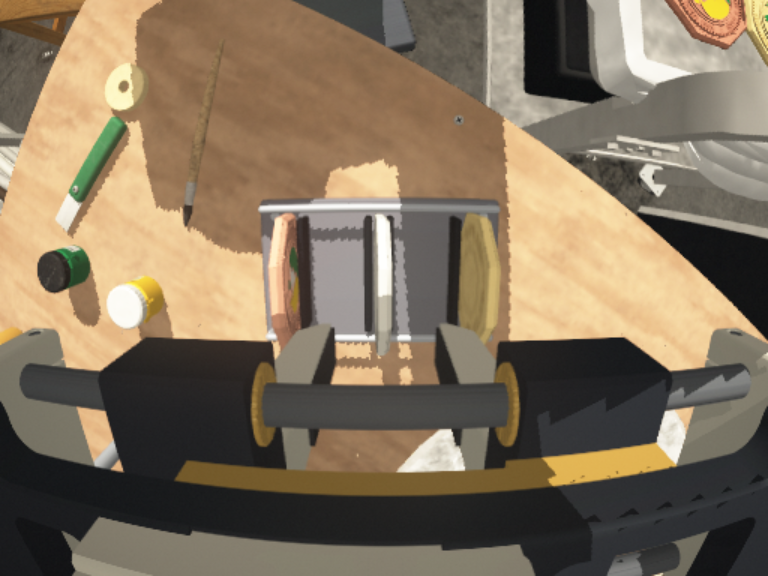

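Wrist view: the silver medal is edge-on at x≈383, y 213–355, between the open fingers at (305,365) and (465,365), with bronze at (285,275) and gold at (482,275) to either side. The fingers straddle it well.

```bash
python3 - <<'E'
from h import *
Z=np.load("wrist.npz");f,cx,cy=Z["k"];d=Z["d"];v,u=np.mgrid[:384,:512]
x,y=u-cx,v-cy;r=np.hypot(x,y)+1e-9;th=r/f;t=np.tan(th)
W=np.stack([x/r*t*d,-y/r*t*d,-d],-1)@Z["r"].T+Z["p"]
for lo,hi in((.097,.107),(.06,.107)):
  m=(W[...,2]>lo)&(W[...,2]<hi)&(abs(u-255)<14)&(v>135)&(v<250)&(d>0)
  Q=W[m];a=np.polyfit(Q[:,0],Q[:,1],1)
  print(len(Q),np.median(Q,0).round(4),np.percentile(Q,[2,98],axis=0).round(4).tolist(),"yaw",np.arctan(a[0]).round(3),"y at .519",np.polyval(a,.519).round(4))
E
```

```text
458 [0.5202 0.0159 0.1008] [[0.5013, 0.008, 0.0974], [0.5422, 0.023, 0.1028]] yaw -0.253 y at .519 0.0162
961 [0.5136 0.0169 0.096 ] [[0.4796, 0.0029, 0.0625], [0.5609, 0.0267, 0.1025]] yaw -0.243 y at .519 0.0153
```

Request:
carry_out(
  targets=[
    {"hand": 43, "x": -0.0015, "y": 0, "z": 0.05, "ax": 0, "ay": 0, "az": 0},
    {"hand": 43, "x": -0.0015, "y": 0, "z": 0.09, "ax": 0, "ay": 0, "az": 0},
    {"hand": 43, "x": -0.0015, "y": 0, "z": 0.116, "ax": 0, "ay": 0, "az": 0},
    {"hand": 43, "x": -0.0015, "y": 0, "z": 0.116, "ax": 0, "ay": 0, "az": 0},
    {"hand": 43, "x": -0.0015, "y": 0, "z": 0.116, "ax": 0, "ay": 0, "az": 0},
  ],
)

```text
t: 2.28
tool_pos: [0.5198, 0.0179, 0.2558]
orientation: [0.39, 3.116, 0.0]
force: [-0.1, 0.2, 0.7]
opening: 0.0401
gripper_force: 0.0
```

Request:
carry_out(
  targets=[
    {"hand": 0, "x": 0, "y": 0, "z": 0, "ax": 0, "ay": 0, "az": 0},
    {"hand": 0, "x": 0, "y": 0, "z": 0, "ax": 0, "ay": 0, "az": 0},
    {"hand": 0, "x": 0, "y": 0, "z": 0, "ax": 0, "ay": 0, "az": 0},
    {"hand": 0, "x": 0, "y": 0, "z": 0, "ax": 0, "ay": 0, "az": 0},
    {"hand": 0, "x": 0, "y": 0, "z": 0, "ax": 0, "ay": 0, "az": 0},
    {"hand": 0, "x": 0, "y": 0, "z": 0, "ax": 0, "ay": 0, "az": 0},
  ],
  newtons=20,
)

```text
t: 3.02
tool_pos: [0.5196, 0.0157, 0.2547]
orientation: [0.394, 3.117, -0.004]
force: [-2.0, -6.9, 3.6]
opening: 0.0088
gripper_force: 19.8
```

Request:
carry_out(
  targets=[
    {"hand": 0, "x": 0, "y": 0, "z": -0.02, "ax": 0, "ay": 0, "az": 0},
    {"hand": 0, "x": 0, "y": 0, "z": -0.05, "ax": 0, "ay": 0, "az": 0},
    {"hand": 0, "x": 0, "y": 0, "z": -0.09, "ax": 0, "ay": 0, "az": 0},
    {"hand": 0, "x": 0, "y": 0, "z": -0.13, "ax": 0, "ay": 0, "az": 0},
    {"hand": 0, "x": 0, "y": 0, "z": -0.13, "ax": 0, "ay": 0, "az": 0},
    {"hand": 0, "x": 0, "y": 0, "z": -0.13, "ax": 0, "ay": 0, "az": 0},
  ],
)

```text
t: 3.78
tool_pos: [0.5192, 0.0168, 0.3829]
orientation: [-0.393, -3.115, 0.0]
force: [-0.6, -0.2, -2.8]
opening: 0.0081
gripper_force: 20.0
```

```bash
cat > goal.py <<'E'
from h import *
a=-.5; h=np.array([np.cos(a),np.sin(a),0]); e=np.array([0,0,1.])
X=np.cos(.35)*h+np.sin(.35)*e; Zc=-np.sin(.35)*h+np.cos(.35)*e
lens=np.array([.6095,-.2595,.215])-.052*h
G=lens-.12*X; T=G+(.167+.029)*Zc; RT=frame(-Zc,X)
if __name__=="__main__":
    s=read_state(); print(s["t"],s["tool_pos"],s["opening"],"goal medal",G,"tcp",T); delta(T,RT)
    print("via"); delta(T-.05*h+[0,0,.03],RT)
    im,d=read_camera("scene"); cv2.imwrite("pics/lift.png",im[90:310,150:400].repeat(3,0).repeat(3,1)[:600])
E
python3 goal.py
```

```text
3.775 [0.51922934 0.01681181 0.38291738] 0.008124230400727616 goal medal [ 0.46494045 -0.18052676  0.17385226] tcp [ 0.40595991 -0.14830554  0.35796931]
shift [ 0.0687 -0.1881  0.0251] turn [-0.2489 -0.319   1.7989] rows 3.2 9.9
via
shift [ 0.1172 -0.1757 -0.0048] turn [-0.2489 -0.319   1.7989] rows 3.4 9.9
```

View pics/lift.png

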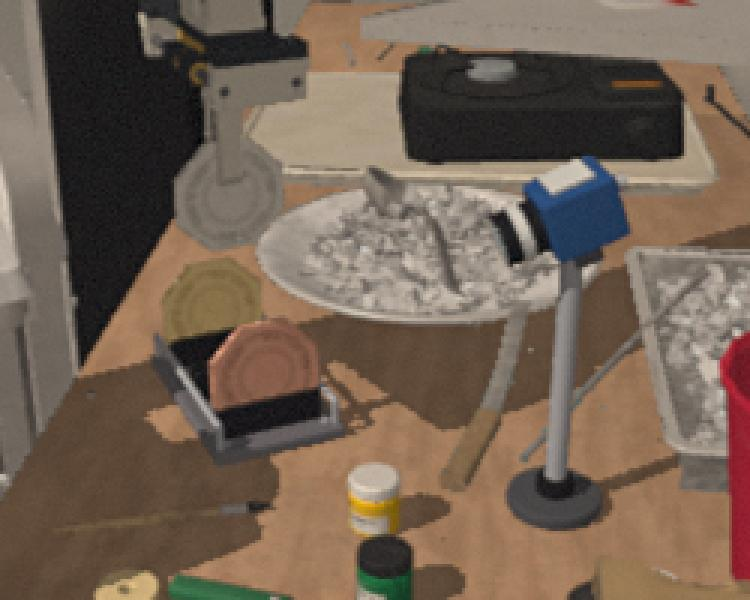

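The silver medal hangs straight in the fingers at (228,190), with gold and bronze still standing in the rack and the jars unmoved. Now turning toward the lens through a point a little further off.

Request:
carry_out(
  targets=[
    {"hand": 0, "x": 0.098, "y": -0.181, "z": 0.005, "ax": -0.249, "ay": -0.319, "az": 1.799},
    {"hand": 0, "x": 0.098, "y": -0.181, "z": 0.005, "ax": -0.249, "ay": -0.319, "az": 1.799},
    {"hand": 0, "x": 0.098, "y": -0.181, "z": 0.005, "ax": -0.249, "ay": -0.319, "az": 1.799},
    {"hand": 0, "x": 0.098, "y": -0.181, "z": 0.005, "ax": -0.249, "ay": -0.319, "az": 1.799},
    {"hand": 0, "x": 0.098, "y": -0.181, "z": 0.005, "ax": -0.249, "ay": -0.319, "az": 1.799},
    {"hand": 0, "x": 0.098, "y": -0.181, "z": 0.005, "ax": -0.249, "ay": -0.319, "az": 1.799},
    {"hand": 0, "x": 0.098, "y": -0.181, "z": 0.005, "ax": -0.249, "ay": -0.319, "az": 1.799},
    {"hand": 0, "x": 0.098, "y": -0.181, "z": 0.005, "ax": -0.249, "ay": -0.319, "az": 1.799},
  ],
)

```text
t: 4.82
tool_pos: [0.3791, -0.1341, 0.3769]
orientation: [2.193, 1.864, 0.222]
force: [-0.3, -0.8, -1.5]
opening: 0.0082
gripper_force: 20.0
```

```bash
python3 goal.py
```

```text
4.825 [ 0.3791415  -0.13405416  0.37692916] 0.008204210040629118 goal medal [ 0.46494045 -0.18052676  0.17385226] tcp [ 0.40595991 -0.14830554  0.35796931]
shift [-0.0086  0.022   0.0269] turn [-0.0478 -0.0596  0.3289] rows 0.6 1.8
via
shift [ 0.0062 -0.0144 -0.0162] turn [-0.0478 -0.0596  0.3289] rows 0.4 1.8
```

Request:
carry_out(
  targets=[
    {"hand": 0, "x": 0, "y": 0, "z": 0, "ax": -0.048, "ay": -0.06, "az": 0.329},
    {"hand": 0, "x": 0, "y": 0, "z": 0, "ax": -0.048, "ay": -0.06, "az": 0.329},
    {"hand": 0, "x": -0.004, "y": 0.011, "z": 0.013, "ax": -0.048, "ay": -0.06, "az": 0.329},
    {"hand": 0, "x": -0.009, "y": 0.022, "z": 0.027, "ax": -0.048, "ay": -0.06, "az": 0.329},
    {"hand": 0, "x": -0.009, "y": 0.022, "z": 0.027, "ax": -0.048, "ay": -0.06, "az": 0.329},
    {"hand": 0, "x": -0.009, "y": 0.022, "z": 0.027, "ax": -0.048, "ay": -0.06, "az": 0.329},
    {"hand": 0, "x": -0.009, "y": 0.022, "z": 0.027, "ax": -0.048, "ay": -0.06, "az": 0.329},
  ],
)

```text
t: 5.75
tool_pos: [0.4064, -0.1486, 0.3605]
orientation: [2.426, 1.45, 0.257]
force: [-0.9, -0.2, -2.1]
opening: 0.008
gripper_force: 20.0
```

```bash
python3 - <<'E'
from goal import *
s=read_state(); print(s["t"],s["tool_pos"],s["q"].round(2)); delta(T,RT)
M=np.c_[X,np.cross(Zc,X),Zc]
ims=[]
for nm in("scene","side"):
    im,W=cloud(nm); C=(W-lens)@M  # camera-head frame
    m=(abs(C[...,0]+.12)<.02)&(abs(C[...,1])<.06)&(C[...,2]<.03)&(C[...,2]>-.07)
    Q=C[m]
    lo,hi=np.percentile(Q,[2,98],axis=0); A=np.c_[Q[:,1:],np.ones(len(Q))]; p=np.linalg.lstsq(A,Q[:,0],rcond=None)[0]
    print(nm,len(Q),"med",np.median(Q,0).round(4),"lo",lo.round(4),"hi",hi.round(4),"slopes y,z",p.round(3))
    ys=np.arange(384)[m.any(1)];xs=np.arange(512)[m.any(0)]
    cx,cy=int(xs.mean()),int(ys.mean()); y0=max(0,min(284,cy-50));x0=max(0,min(412,cx-50))
    ims.append(cv2.resize(im[y0:y0+100,x0:x0+100],(400,400)))
cv2.imwrite("pics/fin.png",np.hstack(ims))
E
```

```text
5.75 [ 0.40638327 -0.14857206  0.36047354] [-0.46 -0.52  2.16 -0.01  1.15  0.03]
shift [ 0.     -0.0013  0.0022] turn [ 0.0032 -0.0006  0.0069] rows 0.0 0.0
scene 223 med [-0.1201 -0.0369  0.0177] lo [-0.1367 -0.0481 -0.0381] hi [-0.1046  0.0035  0.0296] slopes y,z [ 0.013 -0.016 -0.12 ]
side 698 med [-0.1161  0.0084 -0.0042] lo [-0.1214 -0.0411 -0.041 ] hi [-0.1027  0.0436  0.0284] slopes y,z [-0.022  0.033 -0.116]
```

View pics/fin.png

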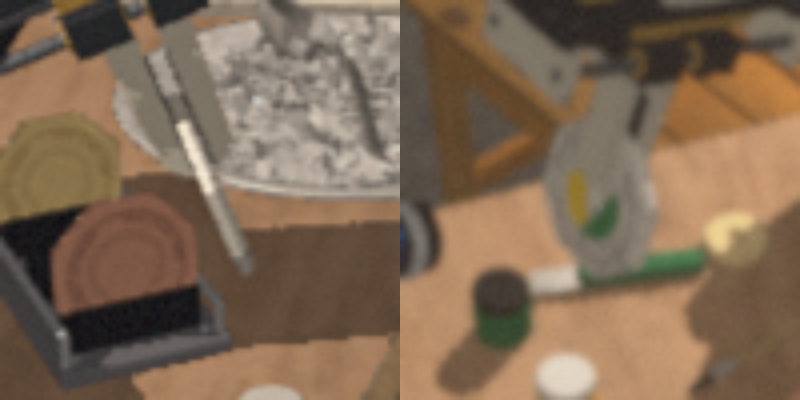

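The medal is 120 mm from the lens and centred within about 3 mm. It is square within about 2°, with its enamel to the lens: the side crop shows the picture at (590,205). I'll make a 2 mm trim, let it settle and hand in.

Request:
carry_out(
  targets=[
    {"hand": 0, "x": 0, "y": -0.001, "z": 0.002, "ax": 0, "ay": 0, "az": 0},
    {"hand": 0, "x": 0, "y": -0.001, "z": 0.002, "ax": 0, "ay": 0, "az": 0},
    {"hand": 0, "x": 0, "y": -0.001, "z": 0.002, "ax": 0, "ay": 0, "az": 0},
    {"hand": 0, "x": 0, "y": -0.001, "z": 0.002, "ax": 0, "ay": 0, "az": 0},
    {"hand": 0, "x": 0, "y": -0.001, "z": 0.002, "ax": 0, "ay": 0, "az": 0},
    {"hand": 0, "x": 0, "y": -0.001, "z": 0.002, "ax": 0, "ay": 0, "az": 0},
  ],
)

```text
t: 6.6
tool_pos: [0.4064, -0.1486, 0.3581]
orientation: [2.426, 1.45, 0.257]
force: [-0.2, 0.7, -2.8]
opening: 0.0081
gripper_force: 20.0
```

```bash
python3 - <<'E'
from goal import *
delta(T,RT); s=read_state(); print(abs(s["dq"]).max(),s["gripper_force"]); print(robot.close_job())
E
```

```text
shift [ 0.     -0.0006 -0.    ] turn [ 0.0033 -0.0006  0.0063] rows 0.0 0.0
0.0013994117600804044 19.999631345272064
the job is handed in; nothing more can be done
None
```

I've handed the job in: the silver medal is gripped and still, about 12 cm in front of the lens, centred within about 3 mm, enamel to the lens and square to it within about 2° by my measurements; the judged result was not shown.

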